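Set the leather splitter's coarse and fine thickness dial

ROBOT

A 7-joint arm with a two-finger parallel gripper is mounted at the origin on the work surface. World frame = base frame: x ahead of the robot, y to its left, z up, the work surface at z = 0. Lengths are in m, angles in rad, forces in N, time in s.
With the tool pointing down it reaches from about 0.425 to 0.925 m from the base axis. Payload 6.8 kg.
Tool frame: the origin (TCP) lies between the finger pads; the fingertips stand 11 mm ahead of it and the grasp point (between the pads) lies 8 mm behind it; z points along the fingers, y is the line along which they close (so a half turn about z gives the same grasp; the last joint's range is limited). The gripper opens to 85 mm and grips with 20 to 120 N. Pads are 22 mm wide; open, the fingers measure 114 mm over their backs; the gripper's body (76 mm by 85 mm) begins 54 mm behind the grasp point. The pads swing forward as they close: fully open they stand 13 mm farther back than shut.
Start: joints at [-1.353, 0.477, 0.022, 1.555, -0.011, 1.109, -0.083], TCP at [0.216, 0.64, 0.242] pointing down, gripper open.
Joint ranges: [-2.96, 2.96], [-0.34, 2.1], [-1.41, 1.46], [0.24, 2.44], [-1.37, 4.51], [0.17, 1.92], [-2.96, 2.96]. Speed limits (rad/s): [2.39, 2.39, 3.14, 3.14, 3.14, 3.14, 3.14].

INTERFACE

Orientations are given as a rotation vector (axis times angle).
In Python, from bench import r gives the robot as it stands.
- The arm moves only by the tool send_rows, never from a script. Its argument "deltas" is a list of rows, each an object of numbers: "dx", "dy", "dz": the shift along the world's x, y, z in mm; "rx", "ry", "rz": the turn, a rotation vector about the world's x, y, z in degrees. A call has 1 to 5 rows; each row is the pose to reach, as a shift and turn from the pose commanded when the call began; what a row does not reach only later rows make up. A row lasts 1/12 s, in which the tool goes at most 41.7 mm and 7.16 degrees, less where a joint would pass 70% of its speed; a pose out of reach is approached as far as the arm can. A call with a gripper value outside its range is refused whole. "jaw" is the finger opening in mm, from 0 to 85.4, set as the call begins (left out, the last holds). The fingers move at their own pace and stop on an object; "newtons" is the grip in N (left out, the last holds). Time passes only in rows, so rows that repeat a pose let the fingers close. It gives the time, the measured TCP pose, the force, the opening and the grip force at its end, in the units of the state.
- r.get_obs(): the state, without advancing time (a new reading comes with each control period).
- r.grab_frame(name): name is "scene" or "top" or "wrist"; returns a dict with "frame" (384x512x3 uint8, blue, green, red), "z_map" (384x512 float32, m along the optical axis (not along the pixel's ray), 0 where there is no reading), "vertical_fov" (degrees; the focal length in pixels is half the picture's height over the tangent of half this angle, whatever the lens; pixels are square), "cx", "cy" (the principal point, pixels), "xyz" and "orientation" of the camera in the world. Camera axes: x right, y down, z forward; pixel columns grow to the right and rows downward; lengths in m; the calibration is good to about 2 mm. A picture is of the moment at which its call begins.
- r.hand_in(): hands the job in; it is judged then, once.
The state is a dict: "clock": time; "joints": joint angles; "qvel": joint speeds; "tau": joint torques, N m; "tcp_pos": TCP position; "orientation": TCP orientation; "contact_force": force on the tool from outside, world axes, zero at the start; "moment": the same for the moment, N m; "grip_width": finger opening in m; "gripper_force": force on a finger pad.
Only numpy, scipy, OpenCV 4.12 (cv2) and the standard library are available. Lean on these libraries where they do the work, as an engineer would, in place of code of your own. Each camera call takes 0.05 s, during which the arm holds its last target. There are 200 camera calls.

TASK

Set the dark red leather splitter for the green hides: first turn the wide black coarse ring of its dial until its white pointer is at the green mark on the cream plate, then turn the small brass fine knob on top of it until its black pointer is at the same green mark. Leave the speed knob of the blue edge polisher as it is, and finish with both pointers at the green mark and the dial let go.

Things in the scene. Friction and masses are not known exactly. Their poses are not given: they have to be found in the camera images.
- dial (a point): Dial on the fixed dark red splitter's flat 170 x 160 mm tower. The point is on both knobs' vertical axis, on the face of the round cream plate (138 mm across, 115 mm above the table). x points, level, to the green mark (22 x 12 mm, radius 46 to 68 mm), z up. The orange mark, 1.8 rad anticlockwise of it, is for other hides. Only the knobs rise above the plate.
- coarse (a joint): Coarse ring's angle, rad: 0 with its white pointer at the green mark, positive anticlockwise from above, stops at +-2.4; starts 0.6 to 1.35. Black, round, 54 mm wide, grip 7 to 34 mm above the dial point; its 86 mm skirt at 3 to 7 mm. White 6 mm stripe on skirt and top. Grip across any diameter, fine knob between the fingers. Friction 0.08 N m, stays put, does not carry the fine knob.
- fine (a joint): Fine knob's angle, rad: 0 with its black pointer at the green mark, positive anticlockwise from above, stops at +-2.4; starts -1.35 to -0.6. Brass, round, 30 mm wide, 35 to 57 mm above the dial point, same axis as the ring. Pointer: 6 mm black stripe from the middle of its top to the rim. Grip across any diameter. Friction 0.04 N m, stays put, does not carry the coarse ring.
- speed_pointer (a point): White-striped end of the bar grip of the black speed knob on the blue edge polisher (fixed box 160 x 130 x 85 mm), 22 mm from that knob's axis and about 120 mm above the table. Not to be turned.

How it is judged:
On the way, in this order (a step that is already met when the one before it is completed fails the run):
1. the coarse ring's pointer is brought to the green mark (within 0.2 rad) (value of joint coarse between -0.2 and 0.2 rad), for 0.3 s.
2. then the fine knob's pointer is brought to the green mark (within 0.2 rad), the coarse one still there (all of step 1 and value of joint fine between -0.2 and 0.2 rad), for 0.3 s.
At the end, for the whole second after the job is handed in: The pointers of the coarse ring and of the fine knob are both within 0.2 rad (11 degrees) of the green mark and at rest (all of step 2 and velocity of joint coarse between -0.05 and 0.05 rad/s and velocity of joint fine between -0.05 and 0.05 rad/s); the robot touches nothing.
It fails at once if the polisher's speed knob is turned (its pointer end moves more than 8 mm) (distance of speed_pointer from where it was at the start of the episode above 0.008 m).
It also fails if it takes over 42 s, if anything falls off the work surface, if the arm or the gripper's body presses on something with over 40 N, if the wrist force passes 120 N, or if a joint passes its speed limit or range.

## Working session

There is one attempt and no reset: what is moved stays moved. The work goes in short steps, Python scripts to look and compute and a tool call to move; the robot and the scene stay as the last step left them, time stands still between calls to the robot, and variables do not carry over. Pictures are saved under pics/ and viewed, at most 10 in all, crops included, and the job is handed in when it is done.

Besides the shell and the picture viewer there is one more tool, called after ">>>" in YAML: its name, and indented under it one key for each argument. send_rows: Moves the arm, as the interface text tells. Its arguments: {"type":"object","properties":{"deltas":{"type":"array","items":{"type":"object","properties":{"dx":{"type":"number"},"dy":{"type":"number"},"dz":{"type":"number"},"rx":{"type":"number"},"ry":{"type":"number"},"rz":{"type":"number"}}}},"jaw":{"type":"number"},"newtons":{"type":"number"}},"required":["deltas"]}

```bash
mkdir -p pics; cat > h.py <<'E'
import numpy as np,cv2
from scipy.spatial.transform import Rotation as R
from bench import r
def grab(n,f=None):
    d=r.grab_frame(n)
    if f: cv2.imwrite(f,d["frame"])
    return d
def cloud(d):
    z=d["z_map"];h,w=z.shape;f=h/2/np.tan(np.radians(d["vertical_fov"])/2)
    v,u=np.mgrid[:h,:w]
    p=np.stack([(u-d["cx"])/f*z,(v-d["cy"])/f*z,z],-1)
    o=np.array(d["orientation"]);Rm=o if o.shape==(3,3) else R.from_rotvec(o).as_matrix()
    P=p@Rm.T+np.array(d["xyz"]);P[z==0]=np.nan
    return P
E
python3 - <<'E'
from h import *
d=grab("top","pics/top1.png");print({k:d[k] for k in d if k not in("frame","z_map")})
P=cloud(d);np.save("top.npy",P)
for lo,hi in((.08,.09),(.11,.118),(.118,.125),(.14,.155),(.165,.18)):
    m=(P[...,2]>lo)&(P[...,2]<hi);v,u=np.nonzero(m)
    print(lo,m.sum(),u.mean() if m.any() else 0,v.mean() if m.any() else 0,np.nanmedian(P[m],0) if m.any() else 0)
print(r.get_obs())
E
```

```text
{'vertical_fov': 47.196779189685145, 'cx': 253.9005788247799, 'cy': 199.43446254709005, 'xyz': array([ 0.34482301, -0.00411238,  1.0079681 ]), 'orientation': array([-2.12744009,  2.06361875, -0.24460273])}
0.08 3945 329.20253485424587 190.4937896070976 [ 0.57889205 -0.23081908  0.08411925]
0.11 4451 141.83059986519882 185.21568186924287 [0.55226943 0.21870659 0.11328645]
0.118 809 184.5241038318912 193.69962917181707 [0.53774823 0.19368211 0.12126486]
0.14 388 166.7757731958763 195.6262886597938 [0.53036563 0.20041812 0.14805437]
0.165 325 225.71692307692308 150.51384615384615 [0.54368498 0.20060565 0.17023587]
{'clock': 0.05, 'joints': array([-1.35309822,  0.47778138,  0.02234245,  1.55640019, -0.01151038,
        1.10927195, -0.08309207]), 'qvel': array([-8.93179373e-04, -3.01682333e-04,  1.01906693e-03,  5.37515166e-05,
        9.36014111e-04,  2.48079905e-04, -5.04403947e-04]), 'tau': array([ 3.53688069e-03, -5.98305023e+01,  1.61472883e+00, -2.82252055e+01,
        1.27484207e-02,  5.14855084e-03, -3.81123400e-06]), 'tcp_pos': array([0.21588055, 0.63898096, 0.24135993]), 'orientation': array([-5.09439884e-01, -3.09984622e+00,  2.70967752e-03]), 'contact_force': array([-0.03618612,  0.5314811 ,  0.08451015]), 'moment': array([ 0.04813563, -0.0239223 , -0.00341382]), 'gripper_force': 0.0, 'grip_width': 0.08542071569249798}
```

View pics/top1.png

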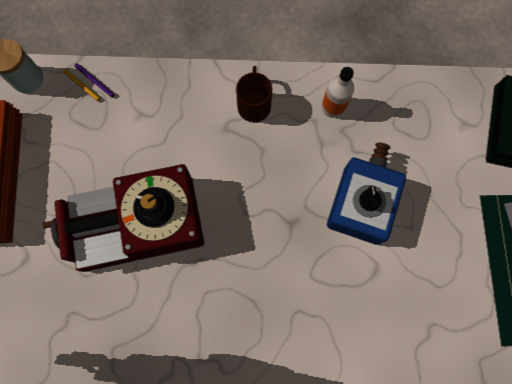

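The picture shows the splitter dial at about (152,207), with the green mark at (150,182) and the orange mark at (128,219). The polisher's speed knob is at (371,200), well clear. Next I'll measure the axis and the pointers.

```bash
python3 - <<'E'
from h import *
d=grab("top");P=cloud(d);I=d["frame"]
hsv=cv2.cvtColor(I,cv2.COLOR_BGR2HSV)
v,u=np.mgrid[:384,:512];near=(abs(u-152)<60)&(abs(v-207)<60);Z=P[...,2]
g=near&(hsv[...,0]>40)&(hsv[...,0]<85)&(hsv[...,1]>110)&(hsv[...,2]>50)&(abs(Z-.115)<.01)
o=near&(hsv[...,0]<15)&(hsv[...,1]>150)&(hsv[...,2]>150)&(abs(Z-.115)<.01)
def circ(m,rad):
    p=P[m][:,:2];c,rr=cv2.minEnclosingCircle(p.astype(np.float32));return np.round(c,4),round(rr,4),m.sum(),np.round(np.median(P[m],0),4)
top=near&(Z>.166)&(Z<.18);ring=near&(Z>.144)&(Z<.154)
print("fine",circ(top,0));print("ring",circ(ring,0))
cream=near&(abs(Z-.115)<.008)&(I.min(-1)>110)&(hsv[...,1]<110)
print("cream",circ(cream,0))
G=P[g].mean(0);O=P[o].mean(0);print("G",G,g.sum(),"O",O,o.sum())
cv2.imwrite("pics/c1.png",cv2.resize(I[155:260,95:215],None,fx=5,fy=5,interpolation=cv2.INTER_CUBIC))
s=grab("scene");cv2.imwrite("pics/s1.png",s["frame"])
E
```

```text
fine (array([0.536 , 0.2097]), 0.0159, np.int64(194), array([0.5353, 0.2093, 0.1711]))
ring (array([0.5356, 0.2092]), 0.0274, np.int64(328), array([0.5296, 0.2029, 0.1483]))
cream (array([0.5356, 0.2093]), 0.0988, np.int64(1206), array([0.5303, 0.2128, 0.1143]))
G [0.59172595 0.22298765 0.11568274] 60 O [0.50982625 0.26016513 0.11556784] 60
```

View pics/c1.png

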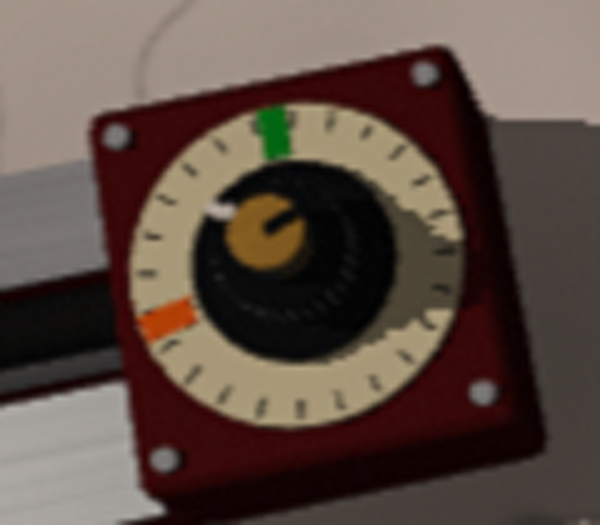

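The axis is at (0.536, 0.209). The radii check out: green at 57 mm, orange 1.80 rad from it, ring 27 mm, knob 15 mm. Next come the pointer angles.

```bash
cat >> h.py <<'E'
C=np.array([.5358,.2094]);GA=np.arctan2(.0136,.0559)
def pointers(cam,save=None):
    d=grab(cam,save);P=cloud(d);I=d["frame"].astype(int);Z=P[...,2];D=P[...,:2]-C;rr=np.hypot(D[...,0],D[...,1])
    a=(np.arctan2(D[...,1],D[...,0])-GA+np.pi)%(2*np.pi)-np.pi
    mx=I.max(-1);mn=I.min(-1)
    f=(rr<.014)&(rr>.003)&(abs(Z-.172)<.006)&(mx<70)
    w=(rr<.0425)&(abs(Z-(.149 if False else .135))<.02)&(mn>110)
    w2=w&(rr>.016)&((rr<.026)&(Z>.14)|(rr>.029)&(Z<.128))
    m=lambda k:(np.angle(np.exp(1j*a[k]).mean()).round(3),a[k].std().round(3),k.sum()) if k.any() else None
    return "fine",m(f),"coarse",m(w2),"top",m(w2&(Z>.14))
E
python3 - <<'E'
from h import *
print(pointers("top"))
o=r.get_obs();M=R.from_rotvec(o["orientation"]).as_matrix();print(M.round(3))
print((C-o["tcp_pos"][:2])*1000, o["clock"])
E
```

```text
('fine', (np.float64(-1.217), np.float64(0.319), np.int64(18)), 'coarse', (np.float64(0.795), np.float64(0.06), np.int64(13)), 'top', (np.float64(0.796), np.float64(0.08), np.int64(5)))
[[-0.947  0.32  -0.   ]
 [ 0.32   0.947 -0.001]
 [-0.    -0.001 -1.   ]]
[ 319.87259924 -429.78986946] 0.2
```

>>> send_rows:
  deltas:
    - {"dx":20,"dy":-27}
    - {"dx":44,"dy":-59}
    - {"dx":68,"dy":-91}
    - {"dx":92,"dy":-123}
    - {"dx":116,"dy":-155}
  jaw: 85
  newtons: 50

```text
$.deltas[0]: bad value
```

>>> send_rows:
  deltas:
    - {"dx":24,"dy":-32}
    - {"dx":48,"dy":-64}
    - {"dx":72,"dy":-96}
    - {"dx":96,"dy":-128}
    - {"dx":120,"dy":-160}

```text
$.deltas[0]: bad value
```

>>> send_rows:
  deltas:
    - {"dx":24,"dy":-32}
    - {"dx":48,"dy":-64}
    - {"dx":72,"dy":-96}
    - {"dx":84,"dy":-115}
    - {"dx":84,"dy":-115}

```text
$.deltas[0]: bad value
```

```bash
python3 - <<'E'
from h import *
print(pointers("wrist","pics/w1.png"));o=r.get_obs();print(o["tcp_pos"],o["joints"],o["orientation"],o["clock"])
E
```

```text
('fine', None, 'coarse', None, 'top', None)
[0.21595888 0.63927331 0.24186832] [-1.3531055   0.47737232  0.02237038  1.55584742 -0.0115182   1.10929425
 -0.08312991] [-5.09533399e-01 -3.09990040e+00  1.23751651e-03] 0.25
```

View pics/w1.png

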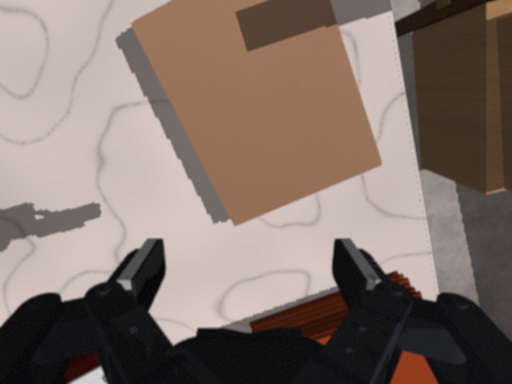

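The moves were refused because every row needs all six keys. The wrist picture shows a brown box ahead of the tool and a red-brown object at the bottom, around (330,320). Before moving I'll check the heights along the path.

```bash
python3 - <<'E'
from h import *
for c in("scene","top","wrist"):
    P=cloud(grab(c)).reshape(-1,3);a=np.array([.216,.639]);n=(C-a);L=np.linalg.norm(n);n/=L
    t=(P[:,:2]-a)@n;s=(P[:,:2]-a)@np.array([-n[1],n[0]])
    for k in np.arange(0.05,L+.05,.08):
        m=(abs(t-k)<.04)&(abs(s)<.09)
        if m.any(): print(c,k.round(2),np.nanpercentile(P[m,2],[50,99]).round(3),m.sum())
E
```

```text
scene 0.05 [0.001 0.031] 1111
scene 0.13 [-0.001  0.003] 1804
scene 0.21 [-0.001  0.003] 2031
scene 0.29 [-0.     0.099] 776
scene 0.37 [0.074 0.107] 1879
scene 0.45 [0.106 0.117] 1873
scene 0.53 [0.115 0.172] 3250
top 0.05 [-0.001  0.004] 201
top 0.13 [-0.001  0.004] 2258
top 0.21 [-0.001  0.004] 2948
top 0.29 [-0.     0.099] 2504
top 0.37 [0.072 0.107] 3364
top 0.45 [0.082 0.117] 3126
top 0.53 [0.115 0.173] 3323
wrist 0.05 [0.282 0.319] 18280
wrist 0.13 [-0.     0.001] 6353
wrist 0.21 [-0.     0.001] 3964
wrist 0.29 [-0.     0.001] 1977
wrist 0.37 [0.071 0.075] 750
wrist 0.45 [0.039 0.05 ] 299
```

The path is clear.

>>> send_rows:
  deltas:
    - {"dx":20,"dy":-27,"dz":0,"rx":0,"ry":0,"rz":0}
    - {"dx":44,"dy":-59,"dz":0,"rx":0,"ry":0,"rz":0}
    - {"dx":68,"dy":-91,"dz":0,"rx":0,"ry":0,"rz":0}
    - {"dx":92,"dy":-123,"dz":0,"rx":0,"ry":0,"rz":0}
    - {"dx":116,"dy":-155,"dz":0,"rx":0,"ry":0,"rz":0}
  jaw: 85
  newtons: 50

```text
clock: 0.82
tcp_pos: [0.3329, 0.4829, 0.2424]
orientation: [0.509, 3.1, 0.0]
contact_force: [1.1, 0.6, 0.1]
grip_width: 0.0852
gripper_force: 0.0
```

>>> send_rows:
  deltas:
    - {"dx":24,"dy":-32,"dz":0,"rx":0,"ry":0,"rz":0}
    - {"dx":48,"dy":-64,"dz":0,"rx":0,"ry":0,"rz":0}
    - {"dx":72,"dy":-96,"dz":0,"rx":0,"ry":0,"rz":0}
    - {"dx":96,"dy":-128,"dz":0,"rx":0,"ry":0,"rz":0}
    - {"dx":120,"dy":-160,"dz":0,"rx":0,"ry":0,"rz":0}

```text
clock: 1.23
tcp_pos: [0.4529, 0.3228, 0.2426]
orientation: [0.509, 3.1, 0.001]
contact_force: [0.7, -0.8, 0.1]
grip_width: 0.0852
gripper_force: 0.0
```

>>> send_rows:
  deltas:
    - {"dx":24,"dy":-32,"dz":0,"rx":0,"ry":0,"rz":0}
    - {"dx":48,"dy":-64,"dz":0,"rx":0,"ry":0,"rz":0}
    - {"dx":72,"dy":-96,"dz":0,"rx":0,"ry":0,"rz":0}
    - {"dx":84,"dy":-115,"dz":0,"rx":0,"ry":0,"rz":0}
    - {"dx":84,"dy":-115,"dz":0,"rx":0,"ry":0,"rz":0}

```text
clock: 1.65
tcp_pos: [0.5394, 0.2028, 0.2427]
orientation: [0.524, 3.095, -0.003]
contact_force: [0.1, -1.2, -0.5]
grip_width: 0.0851
gripper_force: 0.0
```

```bash
python3 - <<'E'
from h import *
print(pointers("wrist","pics/w2.png"));o=r.get_obs();print(o["tcp_pos"],o["joints"],o["orientation"],o["clock"])
E
```

```text
('fine', (np.float64(-1.375), np.float64(0.19), np.int64(79)), 'coarse', (np.float64(0.928), np.float64(0.595), np.int64(311)), 'top', (np.float64(0.757), np.float64(0.121), np.int64(99)))
[0.53767352 0.2060644  0.24247551] [-0.64945794  0.31549709  0.21773411  1.81058949 -0.07716313  1.02346912
  0.8367936 ] [ 5.19008971e-01  3.09744183e+00 -1.24634168e-03] 1.7
```

View pics/w2.png

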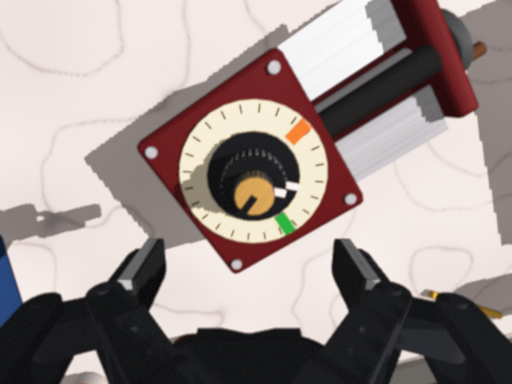

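The wrist view shows the dial at (253,172), green at (285,223), the white pointer at (287,190), and the brass knob with its black stripe pointing lower-left at (250,203). Now I'll refine from close by.

```bash
python3 - <<'E'
from h import *
d=grab("wrist");P=cloud(d);I=d["frame"];hsv=cv2.cvtColor(I,cv2.COLOR_BGR2HSV);Z=P[...,2]
D=np.hypot(P[...,0]-C[0],P[...,1]-C[1])
def circ(m):
    c,rr=cv2.minEnclosingCircle(P[m][:,:2].astype(np.float32));return np.round(c,4),round(rr,4),np.median(P[m][:,2]).round(4),m.sum()
top=(D<.02)&(abs(Z-.172)<.003);print(circ(top))
ring=(D<.033)&(abs(Z-.149)<.003);print(circ(ring))
g=(D<.08)&(hsv[...,0]>40)&(hsv[...,0]<85)&(hsv[...,1]>110)&(abs(Z-.115)<.01)
o=(D<.08)&(hsv[...,0]<15)&(hsv[...,1]>150)&(hsv[...,2]>150)&(abs(Z-.115)<.01)
G=P[g].mean(0);O=P[o].mean(0);print(G,O)
for c in(C,np.array(circ(top)[0])):
  ga=np.arctan2(*(G[:2]-c)[::-1]);oa=np.arctan2(*(O[:2]-c)[::-1]);print("ga",ga,oa-ga,np.linalg.norm(G[:2]-c),np.linalg.norm(O[:2]-c))
  w=(D<.0425)&(hsv[...,1]<60)&(hsv[...,2]>150)&(Z<.16)&(Z>.119)
  for nm,k in(("skirt",w&(Z<.125)&(D>.030)&(D<.0415)),("rtop",w&(Z>.145)&(D<.026)),("fine",top&(hsv[...,2]<60)&(D<.0145))):
    if k.any():
      q=np.median(P[k][:,:2],0)-c;print(nm,(np.arctan2(q[1],q[0])-ga).round(3),np.linalg.norm(q).round(4),k.sum())
print(r.get_obs()["tcp_pos"])
E
```

```text
(array([0.5354, 0.2072]), 0.0155, np.float64(0.1715), np.int64(1168))
(array([0.5357, 0.2068]), 0.027, np.float64(0.1485), np.int64(1670))
[0.59116971 0.22109667 0.11601899] [0.50968576 0.25831249 0.1159983 ]
ga 0.2081859372137072 1.8530066004953338 0.05659166594987154 0.055447136600222255
skirt 0.804 0.0352 119
rtop 0.775 0.0195 93
fine -1.283 0.0087 75
ga 0.2442062811553368 1.7927075069543033 0.057475018588384115 0.05721633080724544
skirt 0.79 0.0373 119
rtop 0.78 0.0216 93
fine -1.122 0.0071 75
[0.53648382 0.20853896 0.242344  ]
```

>>> send_rows:
  deltas:
    - {"dx":0,"dy":-1,"dz":-25,"rx":0,"ry":0,"rz":0}
    - {"dx":0,"dy":-1,"dz":-50,"rx":0,"ry":0,"rz":0}
    - {"dx":0,"dy":-1,"dz":-75,"rx":0,"ry":0,"rz":0}
    - {"dx":0,"dy":-1,"dz":-95,"rx":0,"ry":0,"rz":0}
    - {"dx":0,"dy":-1,"dz":-105,"rx":0,"ry":0,"rz":0}

```text
clock: 2.17
tcp_pos: [0.5336, 0.21, 0.1348]
orientation: [-0.504, -3.097, 0.002]
contact_force: [-0.3, 0.0, -0.1]
grip_width: 0.0852
gripper_force: 0.0
```

>>> send_rows:
  deltas:
    - {"dx":0,"dy":0,"dz":0,"rx":0,"ry":0,"rz":0}
    - {"dx":0,"dy":0,"dz":0,"rx":0,"ry":0,"rz":0}
    - {"dx":0,"dy":0,"dz":0,"rx":0,"ry":0,"rz":0}
    - {"dx":0,"dy":0,"dz":0,"rx":0,"ry":0,"rz":0}
    - {"dx":0,"dy":0,"dz":0,"rx":0,"ry":0,"rz":0}
  jaw: 45
  newtons: 40

```text
clock: 2.58
tcp_pos: [0.5359, 0.2079, 0.1389]
orientation: [0.51, 3.1, -0.0]
contact_force: [-5.0, -4.1, 6.3]
grip_width: 0.0529
gripper_force: 42.3
```

>>> send_rows:
  deltas:
    - {"dx":0,"dy":0,"dz":0,"rx":0,"ry":0,"rz":0}
    - {"dx":0,"dy":0,"dz":0,"rx":0,"ry":0,"rz":0}
    - {"dx":0,"dy":0,"dz":0,"rx":0,"ry":0,"rz":0}
    - {"dx":0,"dy":0,"dz":0,"rx":0,"ry":0,"rz":0}

```text
clock: 2.92
tcp_pos: [0.536, 0.2079, 0.1389]
orientation: [0.51, 3.1, -0.0]
contact_force: [-4.0, -2.8, 6.2]
grip_width: 0.0528
gripper_force: 42.3
```

>>> send_rows:
  deltas:
    - {"dx":0,"dy":0,"dz":1,"rx":0,"ry":0,"rz":-3}
    - {"dx":0,"dy":0,"dz":1,"rx":0,"ry":0,"rz":-8}
    - {"dx":0,"dy":0,"dz":1,"rx":0,"ry":0,"rz":-13}
    - {"dx":0,"dy":0,"dz":1,"rx":0,"ry":0,"rz":-18}
    - {"dx":0,"dy":0,"dz":1,"rx":0,"ry":0,"rz":-23}

```text
clock: 3.33
tcp_pos: [0.536, 0.2081, 0.1391]
orientation: [1.123, 2.934, -0.0]
contact_force: [-0.7, -2.3, -2.0]
grip_width: 0.0525
gripper_force: 44.3
```

>>> send_rows:
  deltas:
    - {"dx":0,"dy":0,"dz":0,"rx":0,"ry":0,"rz":-5}
    - {"dx":0,"dy":0,"dz":0,"rx":0,"ry":0,"rz":-10}
    - {"dx":0,"dy":0,"dz":0,"rx":0,"ry":0,"rz":-15}
    - {"dx":0,"dy":0,"dz":0,"rx":0,"ry":0,"rz":-20}
    - {"dx":0,"dy":0,"dz":0,"rx":0,"ry":0,"rz":-22}

```text
clock: 3.75
tcp_pos: [0.5361, 0.2081, 0.139]
orientation: [1.663, 2.665, -0.0]
contact_force: [-0.2, -2.1, -2.5]
grip_width: 0.0525
gripper_force: 44.3
```

>>> send_rows:
  deltas:
    - {"dx":0,"dy":0,"dz":0,"rx":0,"ry":0,"rz":0}
    - {"dx":0,"dy":0,"dz":0,"rx":0,"ry":0,"rz":0}
    - {"dx":0,"dy":0,"dz":0,"rx":0,"ry":0,"rz":0}
    - {"dx":0,"dy":0,"dz":0,"rx":0,"ry":0,"rz":0}
    - {"dx":0,"dy":0,"dz":0,"rx":0,"ry":0,"rz":0}

```text
clock: 4.17
tcp_pos: [0.5361, 0.2081, 0.1389]
orientation: [-1.656, -2.669, -0.0]
contact_force: [-3.9, -3.9, 6.4]
grip_width: 0.0525
gripper_force: 45.0
```

```bash
python3 - <<'E'
from h import *
print(pointers("wrist","pics/w3.png"));o=r.get_obs();print(o["tcp_pos"],o["joints"],o["orientation"],o["clock"])
E
```

```text
('fine', (np.float64(-1.362), np.float64(0.892), np.int64(316)), 'coarse', (np.float64(0.888), np.float64(0.925), np.int64(532)), 'top', (np.float64(0.184), np.float64(0.714), np.int64(255)))
[0.5360945  0.20815242 0.13896212] [-0.77654133  0.45557999  0.38542232  1.91288384 -0.22933038  0.8157546
  0.19151135] [-1.65640278e+00 -2.66932097e+00 -1.43844982e-04] 4.2167
```

View pics/w3.png

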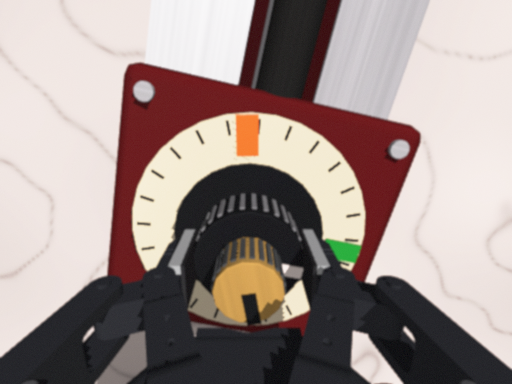

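The white pointer, at (292,270), is partly hidden by a finger. I'll let go, lift and check.

>>> send_rows:
  deltas:
    - {"dx":0,"dy":0,"dz":0,"rx":0,"ry":0,"rz":0}
    - {"dx":0,"dy":0,"dz":0,"rx":0,"ry":0,"rz":0}
    - {"dx":0,"dy":0,"dz":0,"rx":0,"ry":0,"rz":0}
    - {"dx":0,"dy":0,"dz":0,"rx":0,"ry":0,"rz":0}
    - {"dx":0,"dy":0,"dz":0,"rx":0,"ry":0,"rz":0}
  jaw: 85

```text
clock: 4.63
tcp_pos: [0.5363, 0.209, 0.1384]
orientation: [1.656, 2.669, 0.001]
contact_force: [-0.4, 0.2, 0.1]
grip_width: 0.0848
gripper_force: 0.0
```

>>> send_rows:
  deltas:
    - {"dx":0,"dy":0,"dz":20,"rx":0,"ry":0,"rz":0}
    - {"dx":0,"dy":0,"dz":45,"rx":0,"ry":0,"rz":0}
    - {"dx":0,"dy":0,"dz":75,"rx":0,"ry":0,"rz":0}
    - {"dx":0,"dy":0,"dz":100,"rx":0,"ry":0,"rz":0}
    - {"dx":0,"dy":0,"dz":100,"rx":0,"ry":0,"rz":0}

```text
clock: 5.05
tcp_pos: [0.539, 0.2095, 0.2436]
orientation: [1.655, 2.665, 0.013]
contact_force: [-0.3, 0.3, -0.1]
grip_width: 0.0849
gripper_force: 0.0
```

```bash
cat > chk.py <<'E'
from h import *
import sys
d=grab("wrist",sys.argv[1]);P=cloud(d);I=d["frame"];hsv=cv2.cvtColor(I,cv2.COLOR_BGR2HSV);Z=P[...,2]
c0=np.array([.5356,.208]);D=np.hypot(P[...,0]-c0[0],P[...,1]-c0[1])
def circ(m):
    c,rr=cv2.minEnclosingCircle(P[m][:,:2].astype(np.float32));return np.array(c)
top=(D<.02)&(abs(Z-.172)<.003);ring=(D<.033)&(abs(Z-.149)<.003)
c=circ(top);print(c,circ(ring));D=np.hypot(P[...,0]-c[0],P[...,1]-c[1])
g=(D<.08)&(hsv[...,0]>40)&(hsv[...,0]<85)&(hsv[...,1]>110)&(abs(Z-.115)<.01)
G=P[g].mean(0);ga=np.arctan2(*(G[:2]-c)[::-1]);print("ga",ga,np.linalg.norm(G[:2]-c))
w=(hsv[...,1]<60)&(hsv[...,2]>140)
for nm,k in(("skirt",w&(abs(Z-.122)<.003)&(D>.030)&(D<.0415)),("rtop",w&(Z>.145)&(Z<.155)&(D<.026)),("fine",top&(hsv[...,2]<60)&(D<.0135))):
    if k.any():
      q=np.median(P[k][:,:2],0)-c;print(nm,(np.arctan2(q[1],q[0])-ga).round(3),np.linalg.norm(q).round(4),k.sum())
o=r.get_obs();print(o["tcp_pos"],o["contact_force"],o["clock"])
E
python3 chk.py pics/w4.png
```

```text
[0.53551555 0.20705874] [0.53598392 0.2072527 ]
ga 0.2411299669749667 0.0577168429193466
skirt 0.01 0.0363 84
rtop 0.022 0.0218 81
fine -1.15 0.007 82
[0.53784288 0.20933438 0.24124034] [-0.90897021  0.25856102 -1.15771072] 5.1
```

View pics/w4.png

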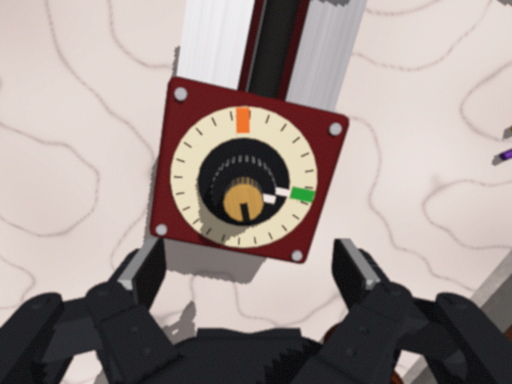

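The ring's white stripe at (280,192) now lines up with the green mark at (302,194), so coarse is about 0.015. The fine knob's stripe points down at (246,212), about -1.17. Next is the fine knob.

>>> send_rows:
  deltas:
    - {"dx":0,"dy":0,"dz":-20,"rx":0,"ry":0,"rz":0}
    - {"dx":0,"dy":0,"dz":-40,"rx":0,"ry":0,"rz":0}
    - {"dx":0,"dy":0,"dz":-58,"rx":0,"ry":0,"rz":0}
    - {"dx":0,"dy":0,"dz":-69,"rx":0,"ry":0,"rz":0}
    - {"dx":0,"dy":0,"dz":-69,"rx":0,"ry":0,"rz":0}
  jaw: 60

```text
clock: 5.52
tcp_pos: [0.5341, 0.2078, 0.1662]
orientation: [-1.655, -2.667, 0.008]
contact_force: [-0.5, -0.0, 0.4]
grip_width: 0.06
gripper_force: 0.0
```

>>> send_rows:
  deltas:
    - {"dx":0,"dy":0,"dz":0,"rx":0,"ry":0,"rz":0}
    - {"dx":0,"dy":0,"dz":0,"rx":0,"ry":0,"rz":0}
    - {"dx":0,"dy":0,"dz":0,"rx":0,"ry":0,"rz":0}
    - {"dx":0,"dy":0,"dz":0,"rx":0,"ry":0,"rz":0}
    - {"dx":0,"dy":0,"dz":0,"rx":0,"ry":0,"rz":0}
  jaw: 20
  newtons: 40

```text
clock: 5.93
tcp_pos: [0.536, 0.2083, 0.1705]
orientation: [-1.657, -2.669, -0.001]
contact_force: [-3.8, -1.7, 6.8]
grip_width: 0.0284
gripper_force: 39.5
```

>>> send_rows:
  deltas:
    - {"dx":0,"dy":0,"dz":0,"rx":0,"ry":0,"rz":0}
    - {"dx":0,"dy":0,"dz":0,"rx":0,"ry":0,"rz":0}
    - {"dx":0,"dy":0,"dz":0,"rx":0,"ry":0,"rz":0}
    - {"dx":0,"dy":0,"dz":0,"rx":0,"ry":0,"rz":0}

```text
clock: 6.27
tcp_pos: [0.5361, 0.2084, 0.1705]
orientation: [-1.657, -2.669, -0.001]
contact_force: [-3.9, -1.4, 6.2]
grip_width: 0.0279
gripper_force: 39.5
```

>>> send_rows:
  deltas:
    - {"dx":0,"dy":0,"dz":0,"rx":0,"ry":0,"rz":3}
    - {"dx":0,"dy":0,"dz":0,"rx":0,"ry":0,"rz":8}
    - {"dx":0,"dy":0,"dz":0,"rx":0,"ry":0,"rz":13}
    - {"dx":0,"dy":0,"dz":0,"rx":0,"ry":0,"rz":18}
    - {"dx":0,"dy":0,"dz":0,"rx":0,"ry":0,"rz":23}

```text
clock: 6.68
tcp_pos: [0.5359, 0.2083, 0.1705]
orientation: [-1.086, -2.948, -0.0]
contact_force: [-5.0, -2.2, 5.8]
grip_width: 0.028
gripper_force: 39.6
```

>>> send_rows:
  deltas:
    - {"dx":0,"dy":0,"dz":0,"rx":0,"ry":0,"rz":5}
    - {"dx":0,"dy":0,"dz":0,"rx":0,"ry":0,"rz":10}
    - {"dx":0,"dy":0,"dz":0,"rx":0,"ry":0,"rz":15}
    - {"dx":0,"dy":0,"dz":0,"rx":0,"ry":0,"rz":20}
    - {"dx":0,"dy":0,"dz":0,"rx":0,"ry":0,"rz":25}

```text
clock: 7.1
tcp_pos: [0.5358, 0.208, 0.1705]
orientation: [-0.422, -3.113, 0.0]
contact_force: [-4.6, -3.2, 7.2]
grip_width: 0.0282
gripper_force: 39.6
```

>>> send_rows:
  deltas:
    - {"dx":0,"dy":0,"dz":0,"rx":0,"ry":0,"rz":5}
    - {"dx":0,"dy":0,"dz":0,"rx":0,"ry":0,"rz":10}
    - {"dx":0,"dy":0,"dz":0,"rx":0,"ry":0,"rz":15}
    - {"dx":0,"dy":0,"dz":0,"rx":0,"ry":0,"rz":19}
    - {"dx":0,"dy":0,"dz":0,"rx":0,"ry":0,"rz":19}

```text
clock: 7.52
tcp_pos: [0.5358, 0.2079, 0.1705]
orientation: [0.096, -3.14, 0.0]
contact_force: [-4.3, -3.7, 7.2]
grip_width: 0.028
gripper_force: 39.6
```

>>> send_rows:
  deltas:
    - {"dx":0,"dy":0,"dz":0,"rx":0,"ry":0,"rz":0}
    - {"dx":0,"dy":0,"dz":0,"rx":0,"ry":0,"rz":0}
    - {"dx":0,"dy":0,"dz":0,"rx":0,"ry":0,"rz":0}
    - {"dx":0,"dy":0,"dz":0,"rx":0,"ry":0,"rz":0}

```text
clock: 7.85
tcp_pos: [0.5358, 0.2079, 0.1705]
orientation: [0.091, -3.14, 0.001]
contact_force: [-5.2, -2.8, 7.3]
grip_width: 0.0279
gripper_force: 39.6
```

>>> send_rows:
  deltas:
    - {"dx":0,"dy":0,"dz":0,"rx":0,"ry":0,"rz":0}
    - {"dx":0,"dy":0,"dz":0,"rx":0,"ry":0,"rz":0}
    - {"dx":0,"dy":0,"dz":0,"rx":0,"ry":0,"rz":0}
    - {"dx":0,"dy":0,"dz":0,"rx":0,"ry":0,"rz":0}
    - {"dx":0,"dy":0,"dz":0,"rx":0,"ry":0,"rz":0}
  jaw: 75

```text
clock: 8.27
tcp_pos: [0.5363, 0.2087, 0.1694]
orientation: [-0.091, 3.14, 0.0]
contact_force: [0.1, -0.2, -0.3]
grip_width: 0.0749
gripper_force: 0.0
```

>>> send_rows:
  deltas:
    - {"dx":0,"dy":0,"dz":20,"rx":0,"ry":0,"rz":0}
    - {"dx":0,"dy":0,"dz":40,"rx":0,"ry":0,"rz":0}
    - {"dx":0,"dy":0,"dz":60,"rx":0,"ry":0,"rz":0}
    - {"dx":0,"dy":0,"dz":70,"rx":0,"ry":0,"rz":0}
    - {"dx":0,"dy":0,"dz":70,"rx":0,"ry":0,"rz":0}

```text
clock: 8.68
tcp_pos: [0.5375, 0.2091, 0.2417]
orientation: [-0.091, 3.136, 0.003]
contact_force: [1.0, 0.6, 0.6]
grip_width: 0.075
gripper_force: 0.0
```

```bash
python3 chk.py pics/w5.png
```

```text
[0.53551078 0.20684066] [0.53566557 0.20673703]
ga 0.23736333467776605 0.057919668998782765
skirt 0.023 0.0401 20
rtop 0.06 0.0253 9
fine -0.045 0.007 76
[0.53660545 0.20877624 0.240021  ] [ 0.02448184 -0.25259859 -0.35405409] 8.7333
```

View pics/w5.png

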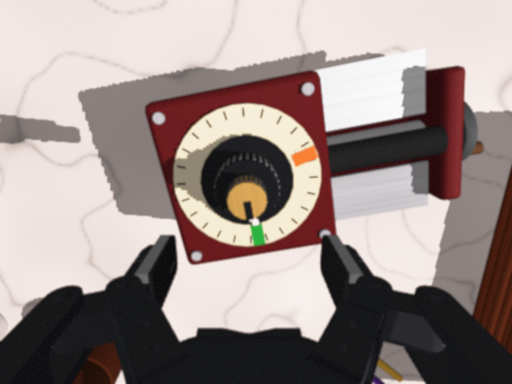

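The black stripe at (249,210) and the white stripe at (255,222) both point at the green mark at (258,236). Both readings are within 0.06 rad and the gripper is clear of everything, so I'm handing in.

```bash
python3 -c "
from bench import r
print(r.hand_in())"
```

```text
the job is handed in; nothing more can be done
None
```

I turned the coarse ring and then the fine knob to the green mark, each within about 0.06 rad in the last wrist picture. The dial is let go, I never moved near the polisher, and I handed the job in at about 8.7 s; it returned no verdict.

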